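Raise the wax block on the cam-lift stand

TASK

Get the wax block up to inspection height on the cam-lift stand: first swing the stand's steady leg out from across its front towards you until it seats in its end detent, then swing the cam lever up to the cam's highest lift, where its arm stands upright and the platform is at its highest, flush with the ends of its guide posts. The lever springs back when let go and the platform sinks again past the top, so keep hold of the lever: finish while still holding it at the highest lift, with the block still seated in the platform's pocket. Leave the other things on the bench where they are.

Things in the scene. Friction and masses are not known exactly. Their poses are not given: they have to be found in the camera images.
- lift_stand: Fixed cam-lift stand: grey base plate 116 (x) x 84 (y) x 28 mm, two upright guide posts (tops at z 120 mm). Origin: centre of its underside, on the bench. Its -x side is the front, towards the robot; +y its left; it may be turned by up to 0.32 rad. A tongue of the base (36 mm wide, 28 high) reaches forward at the front left to x -124 mm.
- steady_leg (a joint): Dark flat bar (z 29 to 37 mm, 14 wide) on an upright pivot at the stand's front left. 0 = folded across the front, pointing to the stand's -y; turns clockwise from above; 1.57 = pointing to its -x, at the end stop. Starts at 0 to 0.4. Spring detent: pushed back from 0.5 to 1.15, drawn home beyond 1.35 and stays there; 3 N on the peg suffice. Seated above 1.5.
- leg_peg (a point): Point on the axis of the upright round steel peg on the leg, 50 mm from the leg's pivot: 12 mm thick, rising from the bar (z 37 mm) to z 105 mm; this point is at z 94 mm. Free all round for 30 mm above z 40 mm.
- leg_hinge (a point): Point on the leg's upright pivot axis at the height of leg_peg.
- cam_lever (a joint): Cam lever on the stand's left side, turning about a level axis along the stand's y, 58 mm above the bench. 0 = spring-returned rest, arm pointing to the rear (+x), 20 degrees above level; grows as the arm swings up and towards the robot; 1.222 = arm upright, highest lift; ends at 1.9 leaning to the front. The arm is 80 mm long. A spring pulls it back to 0 from everywhere: 2 to 5 N at the grip.
- lever_grip (a point): Middle of the lever's black round grip, 15 mm thick and 56 mm long along the stand's y, which sticks out to the left from the arm's end, 80 mm from the axis: it spans y 52 to 108 mm from the stand's middle, this point at y 82 mm; the arm lies at y 38 to 46 mm. 85 mm above the bench at rest, 138 mm when upright.
- lever_hinge (a point): Point on the lever's axis, at lever_grip's y, 58 mm above the bench.
- platform_top (a point): Centre of the platform's upper face (56 x 60 mm, aluminium), the floor of a shallow pocket with a 3 mm rim; 103 mm above the bench at rest, 120 mm at the highest lift, flush then with the tops of the two guide posts.
- cassette: Tissue cassette with a wax block on it, 28 x 40 x 13 mm, lying loose in the platform's pocket (about 5 mm of play in x and y); origin: centre of its underside.
- petri_dish: Bystander: round covered dish, 64 mm across, 17 high, on the bench to the front left of the stand; origin: centre of its underside
- forceps: Bystander: steel forceps lying flat, 126 x 13 x 8 mm, on the bench left of the stand; origin: centre of its underside
- blade_dispenser: Bystander: flat blade dispenser, 90 x 22 x 17 mm, near the bench's front edge; origin: centre of its underside
- pencil: Bystander: pencil, 123 x 7 mm, near the bench's front edge; origin: centre of its underside
- slide_box: Bystander: closed slide box, 100 x 86 x 36 mm, near the front edge far to the right; origin: centre of its underside
There are look-alikes about, which are no part of the job. There is more than one size of the cassette; the job needs the smaller.

How it is judged (in metres and radians):
On the way, in this order (a step that is already met when the one before it is completed fails the run):
1. the steady leg is swung out and seated in its end detent (value of joint steady_leg above 1.5 rad and value of joint cam_lever below 0.6 rad), for 0.2 s.
2. the cam lever is at its highest lift (value of joint cam_lever between 1.02 and 1.42 rad), for 0.3 s.
At the end, for the whole second after the job is handed in: The steady leg is in its seat (joint above 1.5). The robot still holds the sprung lever, with more than 0.5 N on it, at rest at the highest lift (joint within 0.2 of 1.222, platform within 1.5 mm of its top height), and the cassette lies flat in the platform's pocket (within 8 mm of its centre) (all of step 2 and value of joint steady_leg above 1.5 rad and velocity of joint cam_lever between -0.15 and 0.15 rad/s and z of platform_top in the frame of lift_stand above 0.1185 m and contact force between any of the fingers, the arm and lift_stand above 0.5 N and x of cassette in the frame of platform_top between -0.008 and 0.008 m and y of cassette in the frame of platform_top between -0.008 and 0.008 m and z of cassette in the frame of platform_top between -0.003 and 0.003 m and angle between cassette's own z axis and vertical below 0.1 rad); the arm keeps its last pose, push and grip.
It fails at once if another thing on the bench is shifted by more than 30 mm (distance of any of petri_dish, forceps, blade_dispenser, pencil, slide_box from where it was at the start of the episode above 0.03 m).
It also fails if it takes over 51 s, if anything falls off the work surface, if the arm or the gripper's body presses on something with over 40 N, if the wrist force passes 120 N, or if a joint passes its speed limit or range.

ROBOT

A 6-joint arm with a two-finger parallel gripper is mounted at the origin on a cart in front of the work surface, level with it; the furniture and walls round the work are solid. World frame = base frame: x ahead of the robot, y to its left, z up, the work surface at z = 0. Lengths are in mm, angles in rad, forces in N, time in s.
With the tool pointing down it reaches from about 200 to 875 mm from the base axis. Payload 3.4 kg.
Tool frame: the origin (TCP) lies at the very end of the fingers, on their centre line; the grasp point (between the pads) lies 19 mm behind it; z points along the fingers, y is the direction in which the jaws open and shut (so a half turn about z gives the same grasp; the last joint's range is limited). The gripper opens to 94 mm and grips with 3 to 60 N. Pads are 16 mm wide; open, the fingers measure 119 mm over their backs; the gripper's body (75 mm by 177 mm) begins 78 mm behind the grasp point.
Start: joints at [-1.273, 0.276, 1.505, -0, 1.361, -0.121], TCP at [233.836, -525.344, 205.493] pointing down, gripper open.
Joint ranges: [-2.89, 2.89], [-0.75, 2.08], [0.22, 2.7], [-1.18, 4.32], [0.11, 2.71], [-2.7, 2.7]. Speed limits (rad/s): [2.57, 2.57, 3.14, 3.14, 3.14, 3.14].

INTERFACE

Orientations are given as a unit quaternion [x, y, z, w].
In Python, from bench import ctrl, monitor, get_image, order gives the robot as it stands. Calls block until the motion is done:
- ctrl.movep(position, orientation): joint-space move of the TCP to a pose.
- ctrl.move_straight(position, attitude=None, max_speed=150, contact_N=None): straight line of the TCP; attitude=None keeps the orientation; max_speed is the mean speed in mm/s. With contact_N (N) it stops when the force on the tool has changed by that much, and returns True; else False.
- ctrl.move_j(angles): joint-space move.
- ctrl.set_gripper(opening): opening from 0.0 (shut) to 1.0 (fully open); the grip force is fixed at half the most; returns when the fingers have stopped.
- ctrl.sleep(seconds).
- ctrl.inverse_kinematics(position, orientation): joint angles nearest the present ones, or None.
- monitor.get_obs(): the state.
- get_image(name): name is "scene" or "top" or "wrist"; returns a dict with "color" (384x512x3 uint8, blue, green, red), "z_map" (384x512 float32, mm along the optical axis (not along the pixel's ray), 0 where there is no reading), "intrinsics" (3x3 intrinsics, pixels), "R" (3x3) and "t" (3): a world point X has camera coordinates R X + t. Camera axes: x right, y down, z forward; pixel columns grow to the right and rows downward; lengths in mm; the calibration is good to about 2 mm. A picture is of the moment at which its call begins.
A pose or a line that the arm cannot do raises ctrl.PlanningError and nothing moves.
- order.job_done(): hands the job in, once; it reports no verdict.
The state is a dict: "time_s": time; "joint_pos": joint angles; "joint_velocities": joint speeds; "tau": joint torques, N m; "tcp_pos": TCP position; "eef_rot": TCP orientation; "contact_force": force on the tool from outside, world axes, zero at the start; "wrist_torque": the same for the moment, N m; "width": opening from 0.0 (shut) to 1.0 (fully open).
Only numpy, scipy, OpenCV 4.12 (cv2) and the standard library are available. Lean on these libraries where they do the work, as an engineer would, in place of code of your own. Each camera call takes 0.05 s, during which the arm holds its last target. There are 200 camera calls.

## Working session

There is one attempt and no reset: what is moved stays moved. The work goes in short steps, each a Python script; the robot and the scene stay as the last script left them, time stands still between calls to the robot, and variables do not carry over. Pictures are saved under pics/ and viewed, about 8 in all and at most 12, crops included, and the job is handed in when it is done.

```bash
mkdir -p pics; ls; cat > h.py <<'E'
import numpy as np, cv2
from bench import ctrl, monitor, get_image, order
def cloud(im):
    K,R,t=np.array(im["intrinsics"]),np.array(im["R"]),np.array(im["t"]); z=im["z_map"]
    v,u=np.indices(z.shape); c=np.dstack([(u-K[0,2])/K[0,0]*z,(v-K[1,2])/K[1,1]*z,z])
    P=(c-t.reshape(3))@R; P[z<=0]=np.nan; return P
def proj(im,X):
    c=np.array(im["R"])@np.array(X,float)+np.array(im["t"]).reshape(3); p=np.array(im["intrinsics"])@c; return p[:2]/p[2]
E
python3 - <<'E'
from h import *
import pickle
ims={n:get_image(n) for n in("scene","top")}
pickle.dump(ims,open("ims.pkl","wb"))
cv2.imwrite("pics/a.png",cv2.resize(ims["scene"]["color"],(800,600)))
cv2.imwrite("pics/b.png",cv2.resize(ims["top"]["color"],(800,600)))
print(monitor.get_obs())
E
```

```text
pics
{'time_s': 0.1, 'joint_pos': array([-1.27299126e+00,  2.76530489e-01,  1.50593600e+00,  4.86792920e-06,
        1.36071184e+00, -1.21024653e-01]), 'joint_velocities': array([ 0.00073149, -0.00130755, -0.0033637 , -0.00010155,  0.00084871,
        0.00194429]), 'tau': array([ 8.95036756e-04, -4.05456018e+01, -2.37781209e+01,  7.02708657e-02,
        3.00068466e-02, -4.94086248e-05]), 'tcp_pos': array([ 233.68985434, -524.84585007,  204.72007319]), 'eef_rot': array([ 9.78152524e-01,  2.07887014e-01, -6.76172199e-05, -7.89953842e-04]), 'contact_force': array([0.4309178 , 0.08387661, 0.18337854]), 'wrist_torque': array([ 0.0258177 , -0.01411265, -0.03097929]), 'width': 1.0041634225075768}
```

View pics/a.png

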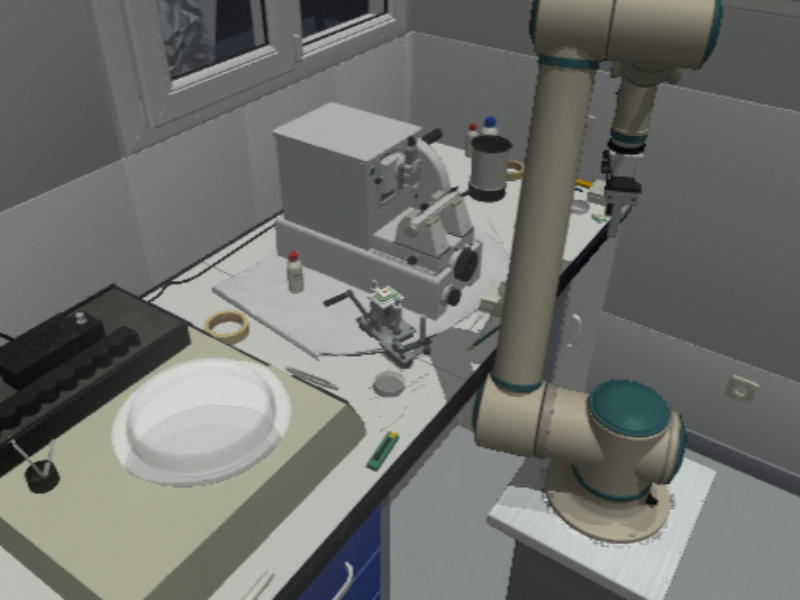

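View pics/b.png

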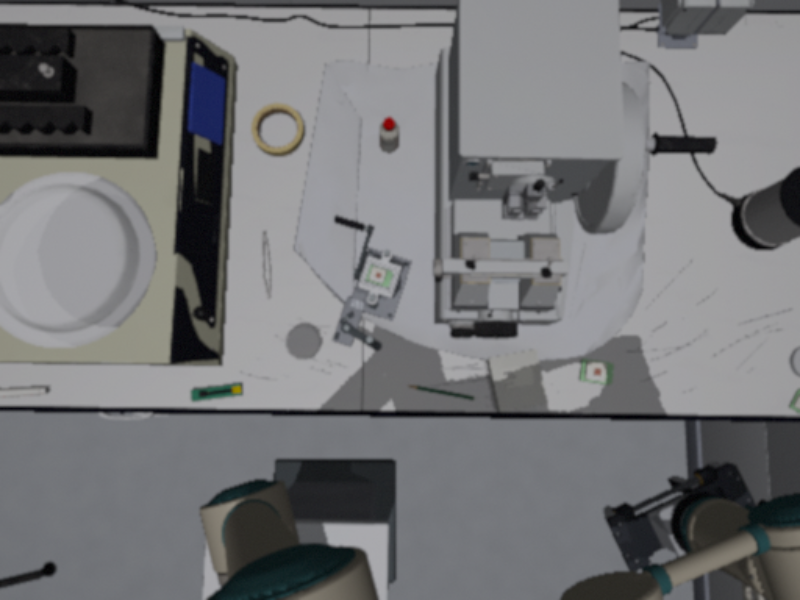

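The scene and top views show the stand at about (380,285) in the top view. The black lever grip is at (350,222), and the leg with its peg runs from (347,322) to (375,345). The small cassette is on the platform at (380,275); the other one, at (597,372), is a look-alike on the bench. Next I'll enlarge this area and measure it.

```bash
python3 - <<'E'
from h import *
import pickle
ims=pickle.load(open("ims.pkl","rb"))
im=ims["top"];P=cloud(im)
x0,x1,y0,y1=195,275,125,230
cv2.imwrite("pics/c.png",cv2.resize(im["color"][y0:y1,x0:x1],None,fx=5.6,fy=5.6,interpolation=cv2.INTER_CUBIC))
b=im["color"].astype(int).sum(2)
for v in range(132,230,4):
    print(v,' '.join('%4.0f'%P[v,u,2] for u in range(205,272,3)))
for (u,v) in [(195,218),(214,138),(232,147),(205,215),(240,220),(245,170)]: print(u,v,P[v,u].round())
g=np.isfinite(P[...,2])&(P[...,2]>70)&(P[...,2]<115)&(P[...,0]>300)
R=P[130:150,205:245].reshape(-1,3);c=b[130:150,205:245].reshape(-1)
for p,k in zip(R,c):
    if p[2]>60 and p[2]<130: print(p.round(0),k,end=';')
E
```

```text
132   14   13   16   17   21   21   21   27    5    8    2    3    2    5   -1    1    7    3    5    9    7    4    4
136   14   16   19   20   14   14   21   27    1    7    4    4    6    3    1    5    5    7    5    6   -1    3    5
140   17   16   17   91   92   95   93   89    3    3    3    5    3    9    5    5    7    7    6    8    4    8    2
144   16   17   16   14   15   15   91   93   91   95   85   93    7    9    6    4    5    2    5    3    2    5    7
148   16   13   15   18   20   18   19   22    5    9   92   92    5    7    5    3    5    4    1    1    5    8    4
152   13   15   16   16   19   17   23   23    6    7   85    2    3    6    5    6    4    2    7    5    9    4    4
156   16   18   15   18   20   23   18   20    9    5   80    1    5    3    2    6   -1    3    0   -1    2    5    3
160   16   20   19   18   21   23   19   19    3   78   27   33   28   27  121  100    4    4    6    5    4    4    3
164   14   16   14   15   18   19   26   21   -2   75  103  100   26   71  103  102   26   31    4    4  nan    7    3
168   15   15   12   17   19 
[... 4460 characters left out ...]
.] 176;[ 659. -126.   94.] 240;[ 658. -128.   95.] 360;[657. -99.  89.] 221;[ 657. -101.   87.] 195;[ 656. -104.   92.] 167;[ 655. -107.   95.] 116;[ 657. -110.   91.] 182;[ 657. -112.   89.] 291;[ 658. -115.   86.] 314;[ 656. -118.   95.] 241;[ 656. -120.   95.] 176;[ 655. -123.   96.] 164;[ 657. -126.   90.] 222;[ 659. -128.   82.] 361;[ 654. -107.   88.] 261;[ 655. -109.   88.] 298;[ 656. -115.   83.] 309;[ 653. -118.   96.] 207;[ 654. -120.   92.] 166;[ 653. -123.   95.] 190;[ 654. -126.   91.] 291;[ 651. -118.   92.] 219;[ 651. -120.   93.] 157;[ 650. -123.   94.] 201;[ 651. -126.   92.] 340;[ 649. -118.   89.] 246;[ 649. -120.   88.] 164;[ 649. -123.   89.] 237;[ 650. -126.   84.] 377;
```

View pics/c.png

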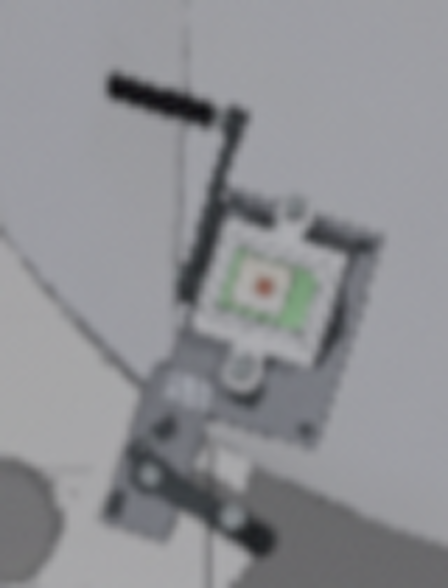

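```bash
python3 - <<'E'
from h import *
import pickle
ims=pickle.load(open("ims.pkl","rb"))
im=ims["top"];P=cloud(im);b=im["color"].astype(int).sum(2)
sub=np.zeros(b.shape,bool);sub[130:150,205:234]=1
G=P[sub&(b<215)&(P[...,2]>80)&(P[...,1]>-111)]
c=G.mean(0);w=np.linalg.svd(G-c)[2][0]; w*=np.sign(w[1]);s=(G-c)@w
print("grip",c,w,s.min(),s.max(),"yaw",np.arctan2(-w[0],w[1]))
# pegs / pivots from pixel at known height
K,R,t=[np.array(im[k],float) for k in("intrinsics","R","t")];t=t.reshape(3)
def at(u,v,z):
    d=R.T@np.linalg.solve(K,[u,v,1]);o=-R.T@t;return o+d*(z-o[2])/d[2]
cp=lambda x,y,z:at(195+x/5.6-.4,125+y/5.6-.4,z).round(1)
print("peg",cp(232,518,105),"pivot",cp(150,475,40),"tip",cp(262,540,37),"post front",cp(240,372,120),"post rear",cp(294,208,120),"cass",cp(263,286,116),"lever hinge-end of arm",cp(185,295,65))
print("base corners z28",cp(378,240,28),cp(310,442,28),"tongue",cp(103,518,28),cp(165,542,28))
sub=np.zeros(b.shape,bool);sub[205:225,225:250]=1
print("peg px",P[sub&(P[...,2]>80)].round(0).tolist())
sub[:]=0;sub[158:195,228:262]=1
C=P[sub&(P[...,2]>98)&(P[...,2]<125)];print("plat",C.mean(0),C.min(0),C.max(0))
print(R,-R.T@t)
E
```

```text
grip [665.58811555 -86.59815246  92.06453841] [ 0.2869508   0.95794365 -0.00178864] -24.561087522503982 24.725682588754548 yaw -0.2910427306082829
peg [ 465.  -124.3  105. ] pivot [490.1 -81.2  40. ] tip [ 459.1 -136.7   37. ] post front [ 531.  -127.4  120. ] post rear [ 608.  -151.1  120. ] cass [ 571.8 -137.2  116. ] lever hinge-end of arm [575.7 -98.1  65. ]
base corners z28 [ 611.2 -192.4   28. ] [ 508.6 -159.5   28. ] tongue [469.5 -57.6  28. ] [458.  -88.5  28. ]
peg px [[470.0, -122.0, 105.0], [470.0, -124.0, 107.0], [470.0, -127.0, 106.0], [470.0, -129.0, 107.0], [468.0, -122.0, 105.0], [468.0, -124.0, 104.0], [468.0, -127.0, 106.0], [468.0, -129.0, 106.0], [465.0, -122.0, 106.0], [465.0, -124.0, 105.0], [465.0, -127.0, 107.0], [465.0, -129.0, 106.0], [463.0, -122.0, 102.0], [463.0, -124.0, 104.0], [463.0, -127.0, 107.0], [463.0, -129.0, 94.0], [461.0, -124.0, 83.0], [462.0, -126.0, 83.0]]
plat [ 571.65874257 -139.98065323  107.06094671] [ 527.86185316 -174.64452614   98.04017974] [ 616.92540511 -104.21270394  122.78720323]
[[ 1.28705120e-02 -9.99917127e-01  2.98697756e-04]
 [-9.90000669e-01 -1.27848367e-02 -1.40482112e-01]
 [ 1.40474289e-01  1.51236573e-03 -9.90083172e-01]] [ 391.44882987 -164.17441329 1162.73594011]
```

```bash
cat >> h.py <<'E'
from scipy.spatial.transform import Rotation as Ro
O=np.array([569.5,-139.,0]); YAW=-0.295
S=Ro.from_euler('z',YAW).as_matrix()
W=lambda p:O+S@np.array(p,float)
PIV=np.array([490.1,-81.2,0])
def down(jaw):  # tool pointing down, jaw axis along given world dir
    y=np.array(jaw,float);y/=np.linalg.norm(y);z=np.array([0,0,-1.]);return Ro.from_matrix(np.c_[np.cross(y,z),y,z]).as_quat()
def leg(q,r=50,z=65):
    d=S@[-np.sin(q),-np.cos(q),0];t=S@[-np.cos(q),np.sin(q),0]
    return PIV+r*d+[0,0,z],t
def lev(q,y=82,dz=-19):
    a=q+np.radians(20);return W([80*np.cos(a),y,58+80*np.sin(a)+dz])
E
python3 - <<'E'
from h import *
import pickle
ik=ctrl.inverse_kinematics
for s in(1,-1):
    for q in(.19,.9,1.57):
        p,t=leg(q);j=ik(p,down(s*t));print(s,q,p.round(),None if j is None else np.round(j,2))
    for q in(0,.6,1.222,1.3):
        j=ik(lev(q),down(s*S[:,0]));print('lev',s,q,lev(q).round(),None if j is None else np.round(j,2))
j=ik([330,-230,260],down(leg(.19)[1]));print(j)
P=cloud(pickle.load(open("ims.pkl","rb"))["top"])
for x in range(380,640,20):
    print(x,[int(np.nanmax(np.r_[-1,P[...,2][(abs(P[...,0]-x)<10)&(abs(P[...,1]-y)<10)]])) for y in range(-400,40,20)])
E
```

```text
1 0.19 [ 467. -125.   65.] None
1 0.9 [ 444. -100.   65.] [-0.37  0.23  1.97 -0.    0.95 -2.32]
1 1.57 [442. -67.  65.] [-0.31  0.22  1.98 -0.    0.94 -1.58]
lev 1 0 [665. -82.  66.] [-0.23  0.51  1.49 -0.    1.14  0.07]
lev 1 0.6 [638. -74. 104.] [-0.22  0.44  1.51 -0.    1.19  0.07]
lev 1 1.222 [593. -61. 119.] [-0.22  0.37  1.59 -0.    1.18  0.08]
lev 1 1.3 [587. -59. 119.] [-0.22  0.36  1.61 -0.    1.18  0.08]
-1 0.19 [ 467. -125.   65.] [-0.41  0.27  1.91 -0.    0.97  0.08]
-1 0.9 [ 444. -100.   65.] [-0.37  0.23  1.97 -0.    0.95  0.82]
-1 1.57 [442. -67.  65.] [-0.31  0.22  1.98 -0.    0.94  1.56]
lev -1 0 [665. -82.  66.] None
lev -1 0.6 [638. -74. 104.] None
lev -1 1.222 [593. -61. 119.] None
lev -1 1.3 [587. -59. 119.] None
None
380 [40, 39, 41, 39, 3, 10, 10, 12, 10, 10, 10, 5, 4, 5, 4, 6, 5, 5, 6, 4, 5, 4]
400 [41, 40, 40, 40, 4, 4, 4, 8, 4, 3, 9, 3, 4, 5, 4, 4, 4, 4, 3, 3, 5, 5]
420 [41, 41, 40, 40, 4, 5, 5, 4, 6, 4, 5, 4, 4, 4, 4, 4, 6, 7, 6, 4, 9, 5]
440 [41, 41, 43, 40, 15, 16, 12, 4, 4, 4, 4, 3, 4, 6, 4, 5, 4, 6, 4, 19, 21, 18]
460 [39, 38, 16, 12, 12, 16, 16, 13, 11
[... 163 characters left out ...]
, 144, 148, 161, 139, 114, 114, 106, 9, 10, 12, 32, 27, 17, 47, 49, 30, 6, 20, 22, 14]
520 [192, 191, 194, 160, 177, 188, 188, 187, 110, 7, 9, 12, 32, 104, 103, 48, 50, 5, 4, 3, 6, 5]
540 [258, 271, 231, 158, 159, 232, 232, 234, 110, 7, 11, 31, 108, 122, 122, 34, 32, 17, 6, 4, 3, 6]
560 [255, 270, 243, 242, 242, 242, 276, 274, 242, 240, 12, 68, 113, 118, 119, 104, 24, 23, 17, 5, 6, 4]
580 [249, 248, 247, 248, 247, 248, 260, 248, 241, 237, 10, 107, 114, 120, 119, 103, 23, 19, 19, 14, 4, 4]
600 [234, 232, 233, 190, 189, 234, 235, 232, 113, 7, 28, 31, 122, 114, 110, 73, 25, 23, 18, 18, 14, 4]
620 [226, 224, 218, 189, 188, 229, 229, 227, 111, 11, 27, 31, 122, 120, 84, 82, 26, 22, 20, 17, 21, 16]
```

```bash
python3 - <<'E'
from h import *
PQ=0.19
p,t=leg(PQ,z=140);q=down(-t)
ctrl.movep([430,-130,200],q); ctrl.set_gripper(0.28)
ctrl.movep(p,q); im=get_image("wrist");P=cloud(im)
print(monitor.get_obs()["tcp_pos"],monitor.get_obs()["width"],monitor.get_obs()["time_s"])
m=(P[...,2]>95)&(P[...,2]<112)&(np.hypot(P[...,0]-467,P[...,1]+125)<25)
print(m.sum(),P[m].mean(0) if m.any() else 0, proj(im,[467,-125,105]),P[m].min(0),P[m].max(0))
cv2.imwrite("pics/d.png",im["color"])
E
```

```text
[ 466.41605281 -125.51565622  140.55886944] 0.2803211576983197 3.2833
184 [ 464.52596425 -121.27632104  103.12732599] [255.51746271 214.63778162] [ 458.33735328 -128.05080994   95.0179174 ] [ 469.74867739 -116.45939592  105.90014801]
```

View pics/d.png

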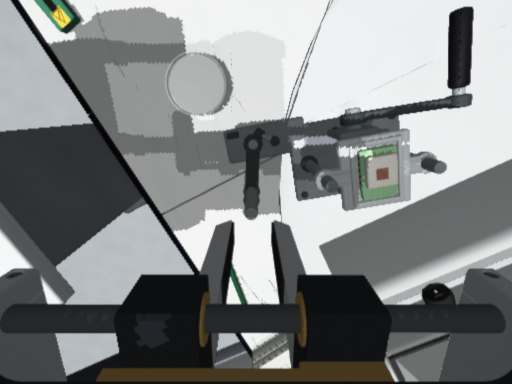

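The close view shows the peg top at (251,211), midway between the fingertips at (225,225) and (272,225). Its measured position agrees with my estimate to within 4 mm. I'll descend around it and swing the leg.

```bash
python3 - <<'E'
from h import *
f=lambda:monitor.get_obs()["contact_force"].round(1)
p,t=leg(.19);p+=[-1,1,0]
print("hit",ctrl.move_straight(p,max_speed=60,contact_N=6),monitor.get_obs()["tcp_pos"].round(1),f())
for q in np.arange(.4,1.61,.2):
    p,t=leg(q);ctrl.move_straight(p,attitude=down(-t),max_speed=40);print(round(q,2),f(),monitor.get_obs()["tcp_pos"].round(1))
ctrl.sleep(.3);o=monitor.get_obs();print(o["time_s"],f())
im=get_image("top");import pickle;pickle.dump(im,open("t2.pkl","wb"));P=cloud(im)
cv2.imwrite("pics/e.png",cv2.resize(im["color"][125:250,150:290],None,fx=4,fy=4,interpolation=cv2.INTER_CUBIC))
E
```

```text
hit False [ 466.1 -124.6   65.4] [ 0.3 -0.5 -0.6]
0.4 [0.3 0.3 0.5] [ 458.3 -119.7   65.4]
0.6 [ 0.4 -0.1  0.8] [ 451.4 -112.6   65.1]
0.8 [ 0.2 -1.3  1.1] [ 445.9 -104.4   65.1]
1.0 [-0.1 -1.9  0.1] [442.  -94.9  65. ]
1.2 [ 0.8 -0.1  0.4] [440.2 -84.8  64.9]
1.4 [-0.6  0.9 -0.3] [440.5 -75.   64.9]
1.6 [ 1.  -0.3 -0.6] [442.8 -65.4  65. ]
7.7583 [ 0.3 -0.3 -0.2]
```

View pics/e.png

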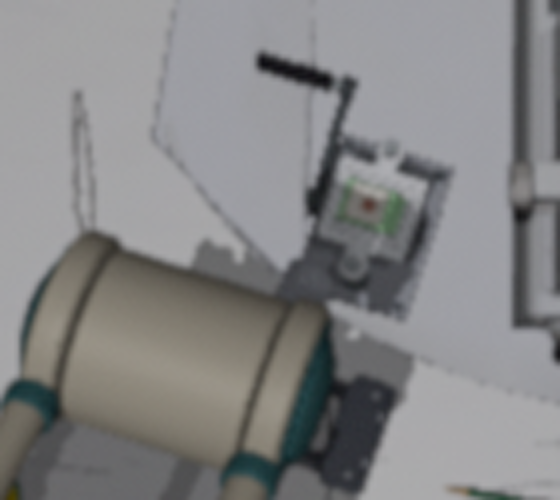

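The arm blocks the top view of the leg, but the forces turned from resisting to assisting past about 1.2 rad, as the detent should. I'll nudge gently onto the stop, lift, and check the peg from the wrist.

```bash
python3 - <<'E'
from h import *
f=lambda:monitor.get_obs()["contact_force"].round(1)
p,t=leg(1.75);print("stop",ctrl.move_straight(p,attitude=down(-leg(1.6)[1]),max_speed=25,contact_N=6),f(),monitor.get_obs()["tcp_pos"].round(1))
p,t=leg(1.57);a=down(-leg(1.6)[1]);ctrl.move_straight(p,max_speed=50)
ctrl.move_straight([p[0],p[1],170],max_speed=120)
im=get_image("wrist");P=cloud(im)
m=(P[...,2]>98)&(P[...,2]<112)&(np.hypot(P[...,0]-442,P[...,1]+67)<30)
print("peg",m.sum(),(P[m].min(0)+P[m].max(0))/2,leg(1.57)[0],monitor.get_obs()["time_s"])
cv2.imwrite("pics/f.png",im["color"])
q=down(S[:,0]);g=lev(0)
ctrl.movep([g[0]-60,g[1],210],q);ctrl.set_gripper(.55);ctrl.movep([g[0],g[1],150],q)
im=get_image("wrist");P=cloud(im);b=im["color"].astype(int).sum(2)
m=(P[...,2]>84)&(P[...,2]<100)&(b<160)&(np.hypot(P[...,0]-g[0],P[...,1]-g[1])<45)
G=P[m];print("grip",len(G),G.mean(0),G.min(0),G.max(0),"exp",g,proj(im,[g[0],g[1],92]),monitor.get_obs()["time_s"],monitor.get_obs()["tcp_pos"])
cv2.imwrite("pics/g.png",im["color"])
E
```

```text
stop True [-0.  -0.8  0.3] [444.8 -59.9  64.8]
peg 129 [441.15913598 -64.74837787 102.63359884] [442.24833186 -66.70110846  65.        ] 9.5083
grip 990 [662.25225999 -89.73070072  90.83438332] [ 635.29491703 -124.28775886   84.11623033] [678.60364935 -56.03295987  94.81017033] exp [665.26866073 -82.39871167  66.36161147] [254.85123378 206.4270512 ] 11.9667 [664.79973204 -82.38234153 150.28161273]
```

View pics/f.png

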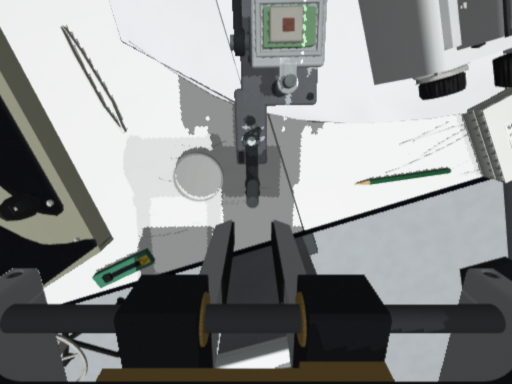

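View pics/g.png

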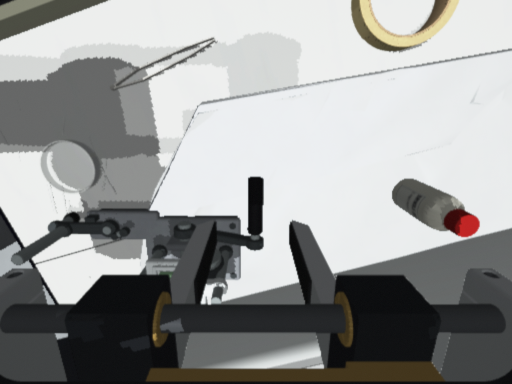

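The leg is seated: its peg is at (441,-65) against (442,-67) expected, and image f shows it pointing straight along the tongue. Image g shows the lever grip from (256,178) to (256,233), centred between the open fingers. I'll grasp it and raise the lever.

```bash
python3 - <<'E'
from h import *
def st(s):
    o=monitor.get_obs();print(s,round(o["time_s"],2),o["contact_force"].round(1),o["wrist_torque"].round(2),o["tcp_pos"].round(1),round(o["width"],3))
q=down(S[:,0]);g=lev(0)
print(ctrl.move_straight(g,attitude=q,max_speed=80,contact_N=6));st("down")
ctrl.set_gripper(0.0);st("grip")
if monitor.get_obs()["width"]>0.1:
    for a in np.r_[np.arange(.15,1.21,.15),1.222]:
        ctrl.move_straight(lev(a),max_speed=40);st(round(a,2))
    ctrl.sleep(.4);st("end")
import pickle
for n in("top","scene","wrist"):
    im=get_image(n);pickle.dump(im,open(f"e_{n}.pkl","wb"))
    if n=="top":cv2.imwrite("pics/h.png",cv2.resize(im["color"][120:250,150:290],None,fx=4,fy=4,interpolation=cv2.INTER_CUBIC))
    if n=="scene":cv2.imwrite("pics/i.png",cv2.resize(im["color"][165:250,190:300],None,fx=6,fy=6,interpolation=cv2.INTER_CUBIC))
    if n=="wrist":cv2.imwrite("pics/j.png",im["color"])
E
```

```text
False
down 13.16 [ 0.  -0.5 -0.5] [-0.05 -0.11 -0.02] [665.8 -82.5  67. ] 0.552
grip 13.83 [ 3.8 -0.3 -0.7] [-0.2  -0.69  0.03] [666.7 -82.8  66.6] 0.147
0.15 14.28 [ 5.5 -1.7 -2.3] [-0.28 -1.18 -0.01] [662.3 -81.4  77.7] 0.153
0.3 14.73 [ 6.2 -0.8 -1.1] [-0.32 -1.26  0.03] [656.6 -79.6  88.1] 0.151
0.45 15.18 [ 6.5 -2.4 -0.4] [-0.37 -1.44 -0.04] [649.8 -77.5  97.6] 0.15
0.6 15.63 [ 7.8 -2.3  1.2] [-0.41 -1.52  0.02] [641.9 -75.1 106. ] 0.148
0.75 16.08 [ 7.1 -2.4  3.5] [-0.38 -1.73 -0.01] [633.2 -72.4 113.1] 0.154
0.9 16.53 [ 8.7 -2.2  8. ] [-0.46 -1.87  0.01] [623.9 -69.4 118.8] 0.148
1.05 16.98 [ 8.7 -2.5 11.3] [-0.52 -1.97 -0.02] [614.  -66.3 123. ] 0.153
1.2 17.43 [ 7.2 -0.9 12.7] [-0.3  -1.62  0.  ] [601.5 -62.4 124.1] 0.152
1.22 17.68 [ 7.8 -1.7 12.1] [-0.31 -1.69  0.02] [600.  -61.9 124. ] 0.151
end 18.08 [ 7.3 -1.3 12.3] [-0.39 -1.67  0.05] [600.  -61.9 124. ] 0.154
```

View pics/j.png

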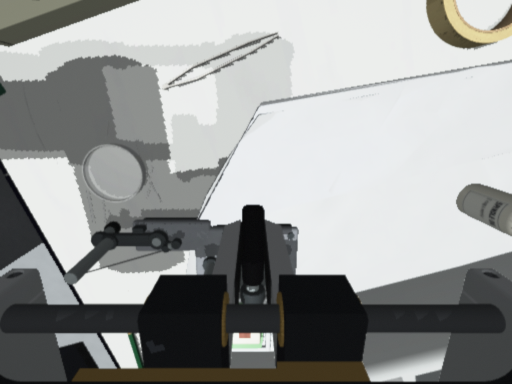

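View pics/i.png

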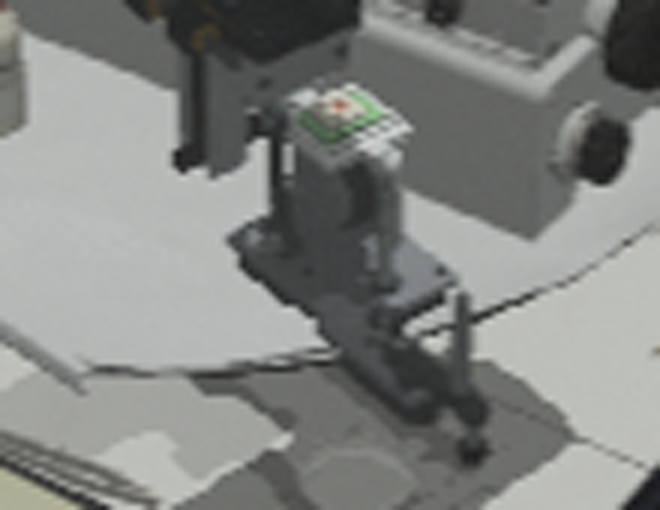

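The lever is up and the cassette is seated, at (340,110) in image i. The arm sags under the spring load, though: the TCP is about 6.5 mm short in x, so the lever is at roughly 1.14 rad. I'll trim that out and measure the platform against the posts.

```bash
python3 - <<'E'
from h import *
def st(s):
    o=monitor.get_obs();print(s,round(o["time_s"],2),o["contact_force"].round(1),o["tcp_pos"].round(1),round(o["width"],3))
import pickle
def plat(im,s):
    P=cloud(im);L=(P-O)@S; x,y,z=L[...,0],L[...,1],L[...,2]
    r=lambda m:(int(m.sum()),np.round(np.median(z[m]),1) if m.any() else 0,np.round(z[m].mean(),1) if m.any() else 0)
    print(s,"rim/plat",r((abs(x)<28)&(abs(y)<32)&((abs(x)>21)|(abs(y)>25))&(z>90)&(z<130)),"cass top",r((abs(x)<10)&(abs(y)<14)&(z>90)&(z<150)),
     "posts",r((abs(abs(x)-40)<6)&(abs(y)<5)&(z>90)&(z<130)))
for n,s in(("ims.pkl","rest top"),):
    d=pickle.load(open(n,"rb"));plat(d["top"],s);plat(d["scene"],"rest scene")
plat(pickle.load(open("e_top.pkl","rb")),"before top");plat(pickle.load(open("e_scene.pkl","rb")),"before scene")
t=lev(1.222)-7*S[:,0]+[0,0,4]
ctrl.move_straight(t,max_speed=20);ctrl.sleep(.5);st("trim")
for n in("top","scene"):
    im=get_image(n);pickle.dump(im,open(f"f_{n}.pkl","wb"));plat(im,"after "+n)
im=pickle.load(open("f_scene.pkl","rb"))
cv2.imwrite("pics/k.png",cv2.resize(im["color"][165:250,190:300],None,fx=6,fy=6,interpolation=cv2.INTER_CUBIC))
E
```

```text
rest top rim/plat (155, np.float64(103.5), np.float64(103.3)) cass top (83, np.float64(114.9), np.float64(114.2)) posts (43, np.float64(112.0), np.float64(110.8))
rest scene rim/plat (67, np.float64(102.4), np.float64(102.0)) cass top (27, np.float64(113.8), np.float64(113.1)) posts (25, np.float64(112.4), np.float64(111.0))
before top rim/plat (164, np.float64(120.4), np.float64(120.6)) cass top (91, np.float64(132.0), np.float64(130.9)) posts (33, np.float64(119.5), np.float64(119.7))
before scene rim/plat (66, np.float64(118.4), np.float64(117.9)) cass top (33, np.float64(130.7), np.float64(128.0)) posts (17, np.float64(109.5), np.float64(108.5))
trim 19.28 [ 6.3 -0.4  2.7] [590.6 -59.1 125.1] 0.148
after top rim/plat (165, np.float64(120.1), np.float64(120.3)) cass top (92, np.float64(131.4), np.float64(130.6)) posts (36, np.float64(120.6), np.float64(120.8))
after scene rim/plat (64, np.float64(118.1), np.float64(115.7)) cass top (30, np.float64(130.7), np.float64(129.6)) posts (18, np.float64(105.0), np.float64(106.7))
```

View pics/k.png

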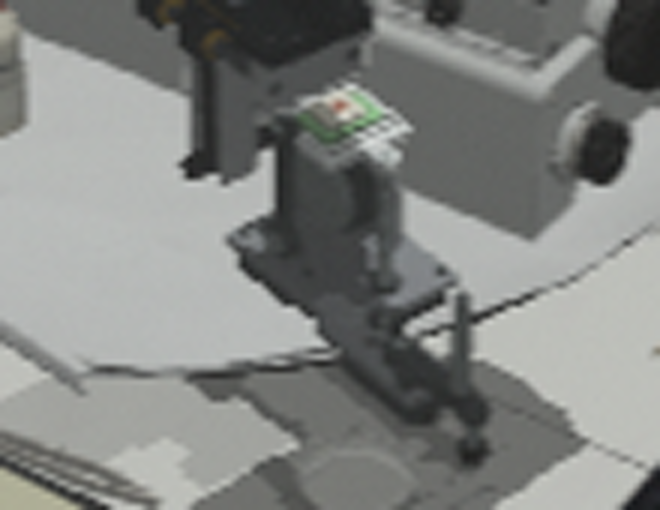

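The top camera shows the platform raised 17 mm and flush with the posts (120 mm), the cassette sitting flat on it, and the leg out. I'll trim back to the middle of the upright range, check that it stays still, and hand in.

```bash
python3 - <<'E'
from h import *
import pickle
t=lev(1.222)-4.5*S[:,0]+[0,0,4]
ctrl.move_straight(t,max_speed=20);ctrl.sleep(.6)
o=monitor.get_obs();im=get_image("top");L=(cloud(im)-O)@S;x,y,z=L[...,0],L[...,1],L[...,2]
m=(abs(x)<28)&(abs(y)<32)&((abs(x)>21)|(abs(y)>25))&(z>90)&(z<130)
c=(z>127)&(z<140)&(abs(x)<30)&(abs(y)<30)
print(o["time_s"],o["contact_force"].round(1),o["tcp_pos"].round(1),"plat",np.median(z[m]),"cassette xy",x[c].mean(),y[c].mean(),"vel",abs(monitor.get_obs()["joint_velocities"]).max())
d=cv2.absdiff(im["color"],pickle.load(open("ims.pkl","rb"))["top"]["color"]).sum(2)
for n,(u,v) in dict(dish=(195,218),forceps=(171,170),disp=(139,250),pencil=(282,251)).items(): print(n,d[v-8:v+9,u-8:u+9].mean())
order.job_done()
E
```

```text
20.2583 [ 5.3 -0.3  5.2] [592.1 -59.5 125.2] plat 120.25643425254904 cassette xy 2.724473946676767 1.2796411031336794 vel 0.0014260042601720202
dish 85.97231833910034
forceps 35.49826989619377
disp 146.52941176470588
pencil 176.18685121107268
the job is handed in; nothing more can be done
```

I handed the job in at about 20 s with the gripper still holding the cam lever at the highest lift. No verdict was reported back.

- **Steady leg:** I pushed it round by its peg into the end detent. The stop was felt, and the wrist camera then put the peg at (441, -65), against about (442, -67) expected for a seated leg. Later views show it still pointing straight out along the tongue.
- **Cam lever:** I gripped it and raised it along its arc. The arm sagged about 7 mm under the load, so I corrected the pose twice. At hand-in the fingers were within about 2 mm of directly over the lever's axis, at rest, with about 7 N on the tool.
- **Platform:** the top camera put it at 120.3 mm, a rise of about 17 mm and flush with the posts. The scene camera read about 118 mm, about 2 mm lower, which is within its calibration error. It also read about 1 mm low at rest.
- **Cassette:** in the last pictures it lies flat in the pocket, measured about 2.7 mm and 1.3 mm off centre.
- **Other things on the bench:** my last check, comparing pictures, settled nothing. It showed large differences, which I put down to the arm and its shadow covering those areas, but I did not confirm that. In the views I looked at, the dish, forceps, pencil and dispenser seemed to be in their places, and no unexpected contact was felt. I did not check the slide box again after the start.

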